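Close the gel caster and hold the tray down

ROBOT

A 6-joint arm with a two-finger parallel gripper is mounted at the origin on the work surface. World frame = base frame: x ahead of the robot, y to its left, z up, the work surface at z = 0. Lengths are in mm, angles in rad, forces in N, time in s.
With the tool pointing down it reaches from about 350 to 850 mm from the base axis. Payload 8.1 kg.
Tool frame: the origin (TCP) lies midway between the tips of the shut fingers; the grasp point (between the pads) lies 19 mm behind it; z points along the fingers, y is the line along which they close (so a half turn about z gives the same grasp; the last joint's range is limited). The gripper opens to 93 mm and grips with 3 to 60 N. Pads are 15 mm wide; open, the fingers measure 128 mm over their backs; the gripper's body (75 mm by 188 mm) begins 65 mm behind the grasp point.
Start: joints at [1.071, 0.13, 1.488, -0, 1.523, -0.085], TCP at [241.784, 549.132, 218.635] pointing down, gripper open.
Joint ranges: [-2.96, 2.96], [-0.89, 2.26], [0.02, 2.5], [-1.34, 4.48], [0, 2.73], [-2.66, 2.66]. Speed limits (rad/s): [2.39, 2.39, 2.79, 3.14, 3.14, 3.14].

INTERFACE

Orientations are given as a rotation vector (axis times angle).
In Python, from station import sense, vision, robot gives the robot as it stands. The module is installed in compiled form; this text tells all that it offers.
- The arm moves only by the shell command python3 -m creep 'ROWS' [FORCE]. ROWS is a JSON object of lists of equal length, an entry for each row: "claw": the opening, from -1 (shut) to 1 (fully open); "dp": the shift along the tool's x, y, z in mm, a list of three; "twist": the turn, a rotation vector about the tool's x, y, z in rad, a list of three. A call has 1 to 8 rows; each row is the pose to reach, as a shift and turn from the pose commanded when the call began, along the tool's axes at that moment; what a row does not reach only later rows make up. A row lasts 1/10 s, in which the tool goes at most 50 mm and 8.59 degrees, less where a joint would pass 70% of its speed; a pose out of reach is approached as far as the arm can. A call with a gripper value outside its range is refused whole. The fingers move at their own pace and stop on an object; FORCE is the grip in N (left out, the last holds). Time passes only in rows, so rows that repeat a pose let the fingers close. It gives the time, the measured TCP pose, the force, the opening and the grip force at its end, in the units of the state.
- sense(): the state, without advancing time (a new reading comes with each control period).
- vision.snapshot(name): name is "scene" or "side" or "wrist"; returns (picture, depth): 400x640x3 uint8, blue, green, red; 400x640 float32, mm along the optical axis (not along the pixel's ray), 0 where there is no reading.
- vision.get_calibration(name): a dict with "fx", "fy", "cx", "cy" (pixels), "k1" (the pictures are not rectified: a ray, as slopes to the right and down, at radius r is drawn at 1 + k1 r^2 times it, then the intrinsics apply), "origin" and "orientation" of the camera in the world; the wrist camera has in their place "T_tool_cam" (4x4, takes a point from camera to tool coordinates, whose origin is the TCP and whose axes are the flange's). Camera axes: x right, y up, looking along -z (the intrinsics and any distortion apply to the point x, -y, -z); pixel columns grow to the right and rows downward; lengths in mm; the calibration is good to about 2 mm. A picture is of the moment at which its call begins: read the wrist's pose just before it. get_calibration takes no time and is no camera call.
- robot.finish_job(): hands the job in; it is judged then, once.
The state is a dict: "t": time; "joints": joint angles; "joint_vel": joint speeds; "joint_torque": joint torques, N m; "tool_pos": TCP position; "tool_rot": TCP orientation; "wrist_force": force on the tool from outside, world axes, zero at the start; "wrist_torque": the same for the moment, N m; "opening": finger opening in mm; "gripper_force": force on a finger pad.
Only numpy, scipy, OpenCV 4.12 (cv2) and the standard library are available. Lean on these libraries where they do the work, as an engineer would, in place of code of your own. Each camera call takes 0.05 s, during which the arm holds its last target. There are 200 camera calls.

TASK

Take the blue spacer bar from the rack and slide it, foot down, into the gap between the orange gel tray and an end stop of the caster, at the end where the gap is wide enough, centred along the stop and right down onto the ledge. Then let go of the spacer and press the middle of the tray's floor down against its spring bed with the fingertips until the tray's walls are flush with the end stops, and finish while still holding it down. Leave everything else as it stands.

Things in the scene. Friction and masses are not known exactly. Their poses are not given: they have to be found in the camera images.
- caster: grey gel caster fixed to the bench, base 130 (x) x 206 (y) mm, level; origin: centre of its underside. At both y ends a ledge, top 20 above the origin, carries an end stop; between the ledges a sprung black bed carries the tray. Grey side cheeks (|x| 54 to 62, |y| under 45, top 34 above the origin) guide the tray. Yaw varies by 0.35 rad either way.
- thin_stop: thin white end stop, black rubber faces, fixed: 116 (x) x 10 (y) x 26 (z) mm, axes as the caster's; origin: centre of its underside, on the ledge, at y = +81 or -81 mm of the caster (which end varies). Top 46 above the bench. The gap from it to the tray is the wide one: 14 to 18 mm at the start, 19 once the tray touches the thick stop.
- thick_stop: thick white end stop, fixed: as the thin one but 36 mm in y, its centre 81 mm from the caster's, at the other end. The tray lies only 1 to 5 mm from it: too narrow for the spacer.
- tray: orange gel tray, loose, 100 (x) x 120 (y) x 26 (z) mm, 0.18 to 0.33 kg; origin: centre of underside. Floor 8 thick, white 24 mm spot in its middle; 6 mm side walls at x +-47, y ends open. Rests on the sprung bed, underside 28 above the caster's origin, walls 8 above the stops' tops; pressed down it lies on the ledges (underside at 20), flush with the stops. Slick: slides in y.
- bed (a joint): travel of the sprung bed under the tray, m: 0 = up, grows downward; at 0.008 the tray lies on the ledges. The spring pushes up with 8 N at 0 and 11.2 N at 0.008; tray and bed weigh 2.8 to 4.2 N of that, so a push of 7 to 9 N takes the tray fully down. It springs up again when let go.
- spacer: blue bar, loose, 0.12 kg, 96 (x) x 16 (y) mm; origin: centre of underside. Foot tapers on both long faces: 8 thick at the bottom, 16 from 10 above it up, so it enters the gap and pushes the tray aside. Body 26 high; mid-length a grip fin 40 (x) x 16 (y) reaches from 26 to 66 above the origin. Starts upright in the rack, underside 6 above the bench. Either way round is the same.
- rack: grey plate rack fixed to the bench, 110 x 110 mm, floor 6 thick, origin: centre of its underside. Two slots along its x axis: the spacer's at y = +30 mm (18 wide), the comb's at y = -30 mm; slot walls end 24 above the bench.
- comb: bystander, loose, leave alone: clear gel comb with a red top edge, 84 x 6 x 34 mm, standing in the rack's other slot; origin: centre of its underside.
- blue_bottle: bystander, loose, leave alone: glass bottle with blue cap, 70 diameter, 150 high mm; origin: centre of its underside.
- amber_bottle: bystander, loose, leave alone: amber glass bottle with black cap, 60 diameter, 120 high mm; origin: centre of its underside.
- tip_box: bystander, loose, leave alone: closed purple pipette tip box, 80 x 120 x 57 mm; origin: centre of its underside.
- beaker: bystander, loose, leave alone: glass beaker, 68 diameter, 80 high mm; origin: centre of its underside.
- dye_jar: bystander, loose, leave alone: small jar with a yellow cap, 44 diameter, 50 high mm; origin: centre of its underside.
Not all that is in view belongs to the job. Of the things like the tray, leave any that is purple; of the rest the smaller one is meant. Of the things that look like the spacer, the larger one is meant.

How it is judged (in metres and radians):
On the way, in this order (a step that is already met when the one before it is completed fails the run):
1. the spacer stands in the wide gap, down on the ledge, let go (z of spacer in the frame of caster between 0.0175 and 0.0235 m and x of spacer in the frame of caster between -0.015 and 0.015 m and horizontal distance between spacer and thin_stop below 0.022 m and horizontal distance between spacer and tray below 0.074 m and angle between the x axis of spacer and the x axis of caster, either way round below 0.07 rad and angle between spacer's own z axis and vertical below 0.1 rad and contact force between the fingers and spacer below 0.2 N), for 0.2 s.
2. the fingers press the tray down flush (z of tray in the frame of caster between 0.018 and 0.0222 m and value of joint bed above 0.0055 m and angle between tray's own z axis and vertical below 0.03 rad and contact force between the fingers and tray above 3 N), for 0.2 s.
At the end, for the whole second after the job is handed in: Spacer untouched and upright on the ledge (within 3.5 mm) between thin stop and tray, centred within 15 mm, parallel within 4 degrees; fingers hold the tray down with over 3 N, level, within 2.2 mm of the ledges, bed down over 5.5 mm; all still (all of step 1 and all of step 2 and linear speed of each of tray, spacer below 0.02 m/s); the arm keeps its last pose, push and grip.
It fails at once if a bystander was moved by more than 15 mm (distance of any of comb, blue_bottle, amber_bottle, tip_box, beaker, dye_jar from where it was at the start of the episode above 0.015 m).
It also fails if it takes over 53 s, if anything falls off the work surface, if the arm or the gripper's body presses on something with over 40 N, if the wrist force passes 120 N, or if a joint passes its speed limit or range.

## Working session

There is one attempt and no reset: what is moved stays moved. The work goes in short steps, Python scripts to look and compute and a shell command to move; the robot and the scene stay as the last step left them, time stands still between calls to the robot, and variables do not carry over. Pictures are saved under pics/ and viewed, at most 10 in all, crops included, and the job is handed in when it is done.

```bash
mkdir -p pics
cat > h.py <<'E'
import numpy as np,cv2
from scipy.spatial.transform import Rotation as R
from station import sense,vision,robot
def cam(name,s=None):
    c=vision.get_calibration(name)
    if name=="wrist":
        T=np.array(c["T_tool_cam"]); Rt=R.from_rotvec(s["tool_rot"]).as_matrix()
        return c,Rt@T[:3,:3],Rt@T[:3,3]+np.array(s["tool_pos"])
    o=np.array(c["orientation"],float)
    M=o if o.shape==(3,3) else R.from_rotvec(o).as_matrix()
    return c,M,np.array(c["origin"],float)
def rays(c,u,v):
    xd=(np.asarray(u,float)-c["cx"])/c["fx"]; yd=(np.asarray(v,float)-c["cy"])/c["fy"]
    x,y=xd,yd
    for _ in range(10):
        f=1+c["k1"]*(x*x+y*y); x,y=xd/f,yd/f
    return np.stack([x,-y,-np.ones_like(x)],-1)
def cloud(name,depth,s=None):
    c,M,o=cam(name,s); v,u=np.mgrid[:400,:640]
    P=rays(c,u,v)*depth[...,None]
    return P@M.T+o
def at_z(name,u,v,z,s=None):
    c,M,o=cam(name,s); d=rays(c,u,v)@M.T
    return o+d*((z-o[2])/d[...,2])[...,None]
E
python3 - <<'E'
from h import *
s=sense(); print(s)
for n in ("scene","side","wrist"):
    p,d=vision.snapshot(n); cv2.imwrite(f"pics/{n}0.png",p); np.savez(f"pics/{n}0.npz",p=p,d=d,pos=s["tool_pos"],rot=s["tool_rot"])
    print(n,vision.get_calibration(n),(d>0).mean())
E
```

```text
{'t': 0.0, 'joints': array([ 1.07059470e+00,  1.31140219e-01,  1.48926598e+00,  1.53701407e-05,
        1.52300402e+00, -8.53369185e-02]), 'joint_vel': array([ 0.00182344, -0.00046202,  0.00080592, -0.00090193,  0.00101971,
        0.00040365]), 'joint_torque': array([-3.89187786e-03, -5.59870148e+01, -4.91736925e+01,  7.64024374e-02,
        3.63318343e-02, -1.75458608e-04]), 'tool_pos': array([241.50715148, 548.63126001, 217.6072678 ]), 'tool_rot': array([-6.46894506e-01, -3.07371705e+00,  2.72610765e-03]), 'wrist_force': array([-0.30060627, -0.26154591, -0.65359135]), 'wrist_torque': array([ 0.03383687,  0.03626731, -0.03522439]), 'gripper_force': 0.0, 'opening': 93.07621233283025}
scene {'fx': 471.61280746796007, 'fy': 471.61280746796007, 'cx': 318.4988282742663, 'cy': 201.34955929198932, 'k1': -0.06638841047789211, 'origin': array([1327.785213  ,  362.77217683,  814.48130351]), 'orientation': array([0.54628532, 0.87160376, 1.89768438])} 0.99594140625
side {'fx': 430.7295715179423, 'fy': 430.7295715179423, 'cx': 318.95183942227015, 'cy': 196.63832913022725, 'k1': 0.02124001781193428, 'origin': array([ 285.69238741, -834.77646909,  914.42363048]), 'orientation': array([ 0.75543499, -0.09786677, -0.24964234])} 0.99597265625
wrist {'fx': 284.3365903943851, 'fy': 284.3365903943851, 'cx': 317.6858818139381, 'cy': 202.10977668917826, 'k1': -0.032591209971172645, 'T_tool_cam': array([[-1.55443613e-04,  9.64707992e-01,  2.63321981e-01,
         7.26311401e+01],
       [ 9.99999948e-01,  2.24426878e-04, -2.31894043e-04,
         1.70662815e-01],
       [-2.82806566e-04,  2.63321931e-01, -9.64707977e-01,
        -1.65799299e+02],
       [ 0.00000000e+00,  0.00000000e+00,  0.00000000e+00,
         1.00000000e+00]])} 0.99604296875
```

View pics/scene0.png

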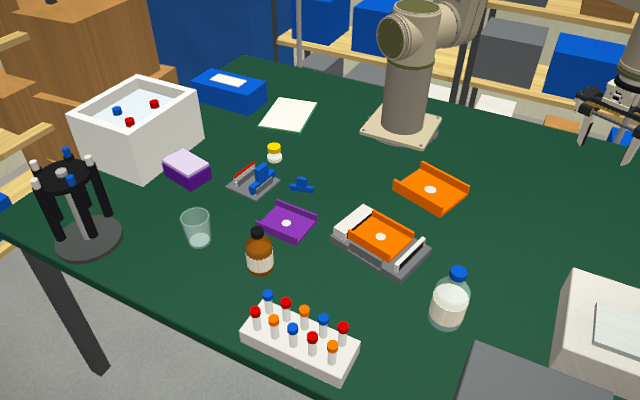

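View pics/side0.png

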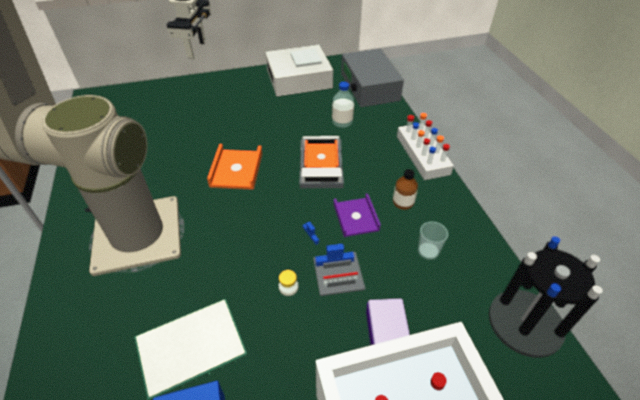

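The scene view shows three tray-like things: the orange tray in the caster (380,237), a larger loose orange one (430,190) and a purple one (287,222). It shows two spacer-like things: the large blue bar in the rack (262,178) and a small loose one (302,185). I choose the tray in the caster and the bar in the rack. The thin stop looks like the one at (412,255) in the scene view, and I'll confirm that in a close crop.

```bash
cat > m.py <<'E'
from h import *
def blob(P,p,lo,hi,box,zr):
    hsv=cv2.cvtColor(p,cv2.COLOR_BGR2HSV)
    m=cv2.inRange(hsv,lo,hi)>0
    b=np.zeros_like(m); b[box[1]:box[3],box[0]:box[2]]=1
    m&=b&(P[...,2]>zr[0])&(P[...,2]<zr[1]); return P[m]
def rect(Q):
    (c,(w,h),a)=cv2.minAreaRect(Q[:,:2].astype(np.float32)); return np.round(c,1),round(w,1),round(h,1),round(a,1),len(Q)
E
python3 - <<'E'
from m import *
B=((100,150,40),(125,255,255)); O=((5,180,100),(20,255,255))
for n,bs,bo,bw in (("scene",(235,155,285,200),(340,200,420,265),(330,195,435,280)),("side",(310,235,362,272),(300,138,345,180),(295,130,350,190))):
    f=np.load(f"pics/{n}0.npz"); P=cloud(n,f["d"]); p=f["p"]
    for nm,c,b,zr in (("spacer all",B,bs,(15,90)),("fin",B,bs,(40,90)),("fintop",B,bs,(67,78)),("body top",B,bs,(25,37)),("tray",O,bo,(20,70)),("tray wall tops",O,bo,(49,60)),("tray floor",O,bo,(28,42)),("stops top",((0,0,120),(180,60,255)),bw,(40,51))):
        Q=blob(P,p,*c if len(c)==2 else c,b,zr) if len(c)==2 else None
        if len(Q)>5: print(n,nm,rect(Q),"z",np.percentile(Q[:,2],[5,50,95]).round(1),"mean",Q.mean(0).round(1))
f=np.load("pics/scene0.npz")["p"]
cr=np.hstack([cv2.resize(f[195:285,325:440],(460,360),interpolation=cv2.INTER_CUBIC),cv2.resize(f[145:215,225:310],(340,280),interpolation=cv2.INTER_CUBIC).copy() if 0 else cv2.resize(f[140:220,220:295],(338,360),interpolation=cv2.INTER_CUBIC)])
cv2.imwrite("pics/crop0.png",cr)
E
```

```text
scene spacer all (array([ 486.9, -232.2]), 19.2, 99.9, 83.9, 360) z [21.3 38.9 71.4] mean [ 493.5 -229.4   44.2]
scene fin (array([ 486.1, -232.2]), 19.1, 45.9, 84.3, 177) z [43.5 61.9 72.1] mean [ 491.6 -229.3   59.9]
scene fintop (array([ 485.8, -231.5]), 18.7, 44.8, 80.4, 67) z [67.7 70.4 72.5] mean [ 488.2 -231.5   70.4]
scene body top (array([ 486.9, -232. ]), 18.6, 98.6, 84.0, 132) z [26.6 30.6 35.4] mean [ 492.6 -229.6   30.6]
scene tray (array([552.5, 137.6]), 124.6, 106.2, 75.4, 1839) z [32.1 35.7 52.9] mean [552.2 141.4  38.9]
scene tray wall tops (array([552.2, 138.9]), 121.0, 105.7, 74.6, 286) z [49.5 52.  54.6] mean [555.6 140.2  52.1]
scene tray floor (array([553.9, 137.3]), 124.5, 101.5, 75.5, 1348) z [31.6 35.  39.7] mean [550.9 142.   35.1]
scene stops top (array([551.7, 132.3]), 188.3, 119.0, 75.3, 661) z [41.9 44.6 46.9] mean [546.2 101.7  44.5]
side spacer all (array([ 488.5, -193.6]), 99.0, 95.1, 84.7, 465) z [17.5 34.4 71.8] mean [ 480.8 -231.    43.5]
side fin (array([ 483.9, -233.2]), 19.2, 40.0, 81.9, 211) z [42.4 65.6 72.4] mean [ 483.  -236.7   61.5]
side fintop (array([ 484.4, -232.7]), 18.8, 39.7, 84.2, 99) z [67.9 70.4 72.7] mean [ 484.  -233.6   70.5]
side body top (array([ 484.9, -233. ]), 19.2, 95.2, 84.2, 190) z [26.  30.5 34.5] mean [ 482.8 -235.3   30.5]
side tray (array([553.5, 148.1]), 141.9, 97.2, 75.4, 719) z [30.7 35.1 52.8] mean [552.6 144.5  36.7]
side tray wall tops (array([549.8, 134.4]), 115.0, 96.8, 76.3, 78) z [50.6 52.8 55.3] mean [558.7 128.4  52.9]
side tray floor (array([553.5, 151.9]), 126.1, 88.3, 74.9, 600) z [32.  35.  38.1] mean [551.1 143.8  35. ]
side stops top (array([548.2, 134.3]), 192.8, 115.7, 75.4, 467) z [41.6 44.7 47.9] mean [538.2  96.2  44.7]
```

View pics/crop0.png

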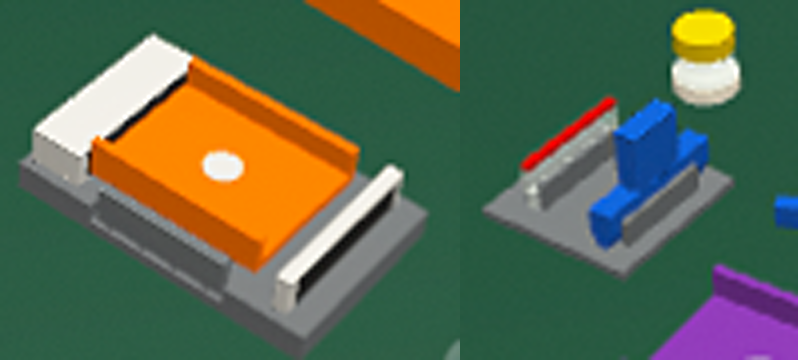

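Crop: the thick stop is at the left and the thin stop at the right, the +y end in the world, with the wide gap next to it. The rack holds the large blue bar, so it is the spacer, and its comb has a red edge. I'll go over the caster first for a close look.

```bash
cat >> h.py <<'E'
def go(x,y,z,yaw):
    """print dp, twist (tool axes) to reach world TCP with tool down, tool x at angle yaw (rad)"""
    s=sense(); Rt=R.from_rotvec(s["tool_rot"])
    d=Rt.inv().apply(np.array([x,y,z])-s["tool_pos"])
    tgt=R.from_matrix(np.array([[np.cos(yaw),np.sin(yaw),0],[np.sin(yaw),-np.cos(yaw),0],[0,0,-1.]]))
    tw=(Rt.inv()*tgt).as_rotvec()
    print("dp",d.round(1),"twist",tw.round(4),"pos",s["tool_pos"].round(1),"t",round(s["t"],2),"F",s["wrist_force"].round(1),"open",round(s["opening"],1),"grip",round(s["gripper_force"],1))
E
python3 -m creep '{"claw":[1,1,1,1,1,1,1,1],"dp":[[-50,-28,2],[-100,-56,4],[-150,-83,6],[-200,-111,8],[-246,-137,10],[-291,-162,12],[-336,-187,14],[-381,-212,16]],"twist":[[0,0,-0.02],[0,0,-0.04],[0,0,-0.06],[0,0,-0.08],[0,0,-0.1],[0,0,-0.12],[0,0,-0.14],[0,0,-0.16]]}'
python3 -c "
from h import *; go(551,140,200,2.887)"
```

```text
t: 0.95
tool_pos: [483.8, 228.6, 203.8]
tool_rot: [-0.398, -3.116, -0.0]
wrist_force: [1.0, 0.6, -0.2]
opening: 93.0
gripper_force: 0.0
dp [-87.3 -68.9   3.8] twist [ 0.     -0.0001  0.0007] pos [483.8 228.6 203.8] t 0.95 F [ 1.   0.6 -0.2] open 93.0 grip 0.0
```

```bash
python3 -m creep '{"claw":[1,1,1,1],"dp":[[-37,-29,2],[-74,-58,4],[-87,-69,4],[-87,-69,4]],"twist":[[0,0,0],[0,0,0],[0,0,0],[0,0,0]]}' >/dev/null
cat > w.py <<'E'
from m import *
def wsnap(tag):
    s=sense(); p,d=vision.snapshot("wrist"); cv2.imwrite(f"pics/{tag}.png",p); return s,p,cloud("wrist",d,s)
E
python3 - <<'E'
from w import *
s,p,P=wsnap("w1"); go(485,-232,200,3.037)
np.savez("pics/w1.npz",P=P,p=p,pos=s["tool_pos"],rot=s["tool_rot"])
hsv=cv2.cvtColor(p,cv2.COLOR_BGR2HSV); near=np.hypot(P[...,0]-551,P[...,1]-140)<130
O=cv2.inRange(hsv,(5,180,100),(20,255,255))>0; W=cv2.inRange(hsv,(0,0,120),(180,60,255))>0
for nm,m in (("walltops",O&near&(P[...,2]>49)&(P[...,2]<60)),("floor",O&near&(P[...,2]>30)&(P[...,2]<42)),("stops",W&near&(P[...,2]>41)&(P[...,2]<51)),("thin",W&near&(P[...,2]>41)&(P[...,2]<51)&(P[...,1]>175)),("thick",W&near&(P[...,2]>41)&(P[...,2]<51)&(P[...,1]<120)),("spot",W&near&(P[...,2]>30)&(P[...,2]<41)&(np.hypot(P[...,0]-551,P[...,1]-140)<25))):
    print(nm,rect(P[m]),P[m].mean(0).round(1))
E
```

```text
dp [ -32.1 -377.5   -0.4] twist [ 1.000e-04 -1.100e-03 -1.523e-01] pos [549.9 141.3 199.6] t 1.4 F [ 0.   0.7 -0.4] open 92.7 grip 0.0
walltops (array([551.4, 138. ]), 119.2, 98.5, 75.2, 337) [584.2 129.9  52.1]
floor (array([549.5, 137.5]), 121.0, 95.1, 75.3, 467) [566.2 124.7  36.3]
stops (array([550.7, 132.9]), 185.9, 115.7, 75.5, 3916) [538.1  97.   45.7]
thin (array([572.2, 217.7]), 10.4, 114.9, 75.3, 872) [569.5 218.   45.7]
thick (array([532.1,  60.8]), 37.0, 115.7, 75.6, 3044) [529.1  62.3  45.7]
spot (array([552., 138.]), 22.7, 23.1, 77.1, 330) [551.8 138.1  36.4]
```

View pics/w1.png

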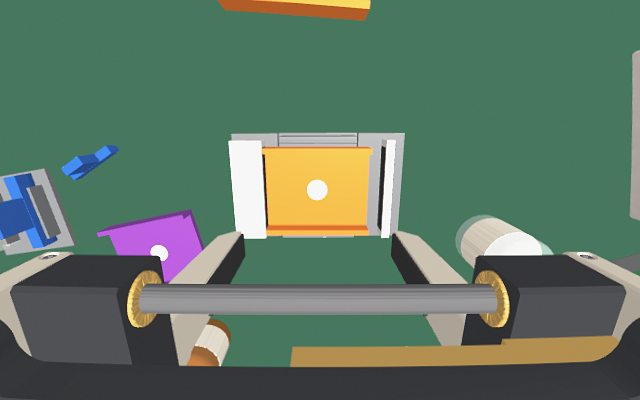

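The wrist view shows the tray with its spot at (317,190), the thick stop at left (249,188) and the thin stop at right (389,188). The wide gap lies between the tray and the thin stop. Now on to the spacer.

```bash
python3 -m creep '{"claw":[0,0,0,0,0,0,0,0],"dp":[[-4,-48,0],[-8,-96,0],[-12,-144,0],[-16,-192,0],[-20,-240,0],[-24,-288,0],[-28,-336,0],[-32,-377,0]],"twist":[[0,0,-0.02],[0,0,-0.04],[0,0,-0.06],[0,0,-0.08],[0,0,-0.1],[0,0,-0.12],[0,0,-0.14],[0,0,-0.152]]}' >/dev/null
python3 -m creep '{"claw":[0,0],"dp":[[0,0,0],[0,0,0]],"twist":[[0,0,0],[0,0,0]]}'
python3 - <<'E'
from w import *
s,p,P=wsnap("w2"); go(485,-232,200,3.037)
hsv=cv2.cvtColor(p,cv2.COLOR_BGR2HSV); near=np.hypot(P[...,0]-485,P[...,1]+232)<60
B=cv2.inRange(hsv,(98,120,40),(125,255,255))>0
for nm,a,b in (("fintop",69,76),("bodytop",28,36),("all",20,80)):
    m=B&near&(P[...,2]>a)&(P[...,2]<b); print(nm,rect(P[m]),P[m].mean(0).round(1))
E
```

```text
t: 2.4
tool_pos: [485.9, -230.0, 200.0]
tool_rot: [-0.162, -3.137, -0.001]
wrist_force: [0.3, 0.0, -0.2]
opening: 46.5
gripper_force: 0.0
dp [ 0.9 -2.7  0. ] twist [ 0.0009 -0.      0.0026] pos [ 486.2 -229.4  200. ] t 2.45 F [ 0.9 -0.3 -0.4] open 46.4 grip 0.0
fintop (array([ 486.2, -232.7]), 15.2, 39.5, 83.9, 539) [ 485.9 -232.7   71.8]
bodytop (array([ 486.5, -233.2]), 14.9, 94.9, 84.2, 478) [ 476.9 -232.    31.9]
all (array([ 486.3, -232.7]), 15.3, 95.4, 83.7, 1099) [ 480.2 -232.2   52.8]
```

View pics/w2.png

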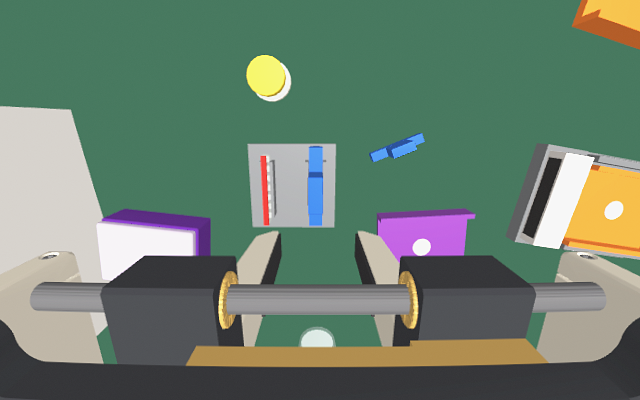

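Wrist view: the spacer is at (316,187) and the comb at (268,190). The fingers straddle clear of the comb at half opening. Descending.

```bash
python3 -m creep '{"claw":[0,0,0,0,0,0],"dp":[[-0.5,-3,40],[-0.5,-3,80],[-0.5,-3,115],[-0.5,-3,145],[-0.5,-3,159],[-0.5,-3,159]],"twist":[[0,0,0.005],[0,0,0.005],[0,0,0.005],[0,0,0.005],[0,0,0.005],[0,0,0.005]]}' && python3 -m creep '{"claw":[-0.6,-0.9,-0.9,-0.9,-0.9,-0.9],"dp":[[0,0,0],[0,0,0],[0,0,0],[0,0,0],[0,0,0],[0,0,0]],"twist":[[0,0,0],[0,0,0],[0,0,0],[0,0,0],[0,0,0],[0,0,0]]}' 30
```

```text
t: 3.05
tool_pos: [484.9, -231.5, 39.0]
tool_rot: [-0.166, -3.133, -0.004]
wrist_force: [-0.3, 0.2, 0.4]
opening: 46.6
gripper_force: 0.0
t: 3.65
tool_pos: [486.7, -234.1, 42.0]
tool_rot: [0.169, 3.136, 0.0]
wrist_force: [-0.1, 2.8, 6.3]
opening: 16.0
gripper_force: 30.0
```

```bash
python3 -m creep '{"claw":[-0.9,-0.9,-0.9,-0.9,-0.9,-0.9],"dp":[[0,0,-15],[0,0,-40],[0,0,-80],[0,0,-120],[0,0,-150],[0,0,-150]],"twist":[[0,0,0],[0,0,0],[0,0,0],[0,0,0],[0,0,0],[0,0,0]]}'
python3 - <<'E'
from h import *
for _ in range(3): go(568.9,204.4,191,2.8876); vision.snapshot("side")
E
```

```text
t: 4.25
tool_pos: [488.6, -236.0, 197.8]
tool_rot: [0.169, 3.129, -0.008]
wrist_force: [0.6, 0.6, -0.4]
opening: 15.9
gripper_force: 30.0
dp [-32.3 446.5   5.1] twist [-0.0038  0.0089  0.146 ] pos [ 488.6 -236.   197.8] t 4.25 F [ 0.6  0.6 -0.4] open 15.9 grip 30.0
dp [-33.5 446.    2.6] twist [-0.0025  0.0054  0.1459] pos [ 487.5 -235.4  194.7] t 4.3 F [-0.  -0.1 -1.2] open 15.6 grip 30.0
dp [-34.8 445.3   0.7] twist [-0.001   0.0017  0.146 ] pos [ 486.3 -234.6  192.1] t 4.35 F [-0.5  0.6 -1.7] open 15.7 grip 30.0
```

```bash
python3 -m creep '{"claw":[-0.9,-0.9,-0.9,-0.9,-0.9,-0.9,-0.9,-0.9],"dp":[[-4,45,0],[-8,90,0],[-12,135,0],[-16,180,0],[-20,225,0],[-24,270,0],[-28,315,0],[-31,355,0]],"twist":[[0,0,0.02],[0,0,0.04],[0,0,0.06],[0,0,0.08],[0,0,0.1],[0,0,0.12],[0,0,0.14],[0,0,0.146]]}' >/dev/null && python3 -m creep '{"claw":[-0.9,-0.9,-0.9,-0.9,-0.9,-0.9,-0.9],"dp":[[9,40,0],[16,70,0],[18,85,0],[9,89,0],[9,89,0],[9,89,0],[9,89,0]],"twist":[[0,0,0],[0,0,0],[0,0,0],[0,0,0],[0,0,0],[0,0,0],[0,0,0]]}'
python3 - <<'E'
from w import *
for _ in range(3): go(568.9,204.4,191,2.8876); vision.snapshot("side")
s,p,P=wsnap("w3")
hsv=cv2.cvtColor(p,cv2.COLOR_BGR2HSV)
B=cv2.inRange(hsv,(98,120,40),(125,255,255))>0
near=np.hypot(P[...,0]-s["tool_pos"][0],P[...,1]-s["tool_pos"][1])<60
m=B&near&(P[...,2]>140); print("held",m.sum(),rect(P[m]), np.percentile(P[m][:,2],[1,50,99]))
E
```

```text
t: 5.9
tool_pos: [568.8, 202.4, 190.8]
tool_rot: [-0.4, -3.116, 0.001]
wrist_force: [-0.6, 0.2, -1.1]
opening: 16.0
gripper_force: 30.0
dp [ 0.4  1.9 -0.2] twist [-0.0005 -0.0004 -0.0015] pos [568.8 202.4 190.8] t 5.9 F [-0.6  0.2 -1.1] open 16.0 grip 30.0
dp [ 0.3  1.7 -0. ] twist [-0.0003 -0.0002 -0.0014] pos [568.8 202.6 191. ] t 5.95 F [-0.   0.6 -1.5] open 15.2 grip 30.0
dp [0.3 1.6 0.1] twist [-0.0001  0.     -0.0012] pos [568.8 202.8 191.1] t 6.0 F [-0.2  0.4 -1.3] open 15.7 grip 30.0
held 3380 (array([556.2, 227.3]), 57.1, 59.8, 73.6, 3380) [166.75918242 218.02929767 287.32411133]
```

View pics/w3.png

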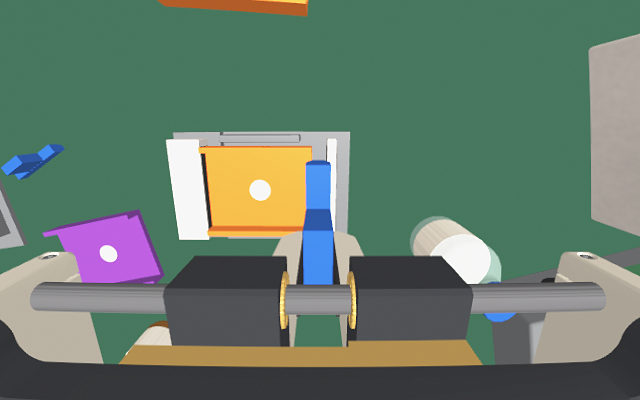

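Wrist view: the spacer is held at (317,185), lined up with the gap between the tray at left and the thin stop at (332,180). Lowering to just above the stop to check the alignment.

```bash
python3 -m creep '{"claw":[-0.9,-0.9,-0.9,-0.9,-0.9,-0.9],"dp":[[0.3,1.7,35],[0.3,1.7,70],[0.3,1.7,95],[0.3,1.7,100],[0.3,1.7,100],[0.3,1.7,100]],"twist":[[0,0,0],[0,0,0],[0,0,0],[0,0,0],[0,0,0],[0,0,0]]}'
cat > al.py <<'E'
from w import *
import sys
s,p,P=wsnap(sys.argv[1]); go(568.9,204.4,91,2.8876)
hsv=cv2.cvtColor(p,cv2.COLOR_BGR2HSV); a=np.radians(75.45)
ex=np.array([np.sin(a),-np.cos(a)]);ey=np.array([np.cos(a),np.sin(a)]); c=np.array([552.1,139.2])
L=np.dstack([(P[...,:2]-c)@ex,(P[...,:2]-c)@ey,P[...,2]])
B=cv2.inRange(hsv,(98,120,40),(125,255,255))>0; W=cv2.inRange(hsv,(0,0,120),(180,60,255))>0; O=cv2.inRange(hsv,(5,150,80),(22,255,255))>0
zb=s["tool_pos"][2]-35
def st(n,m):
    Q=L[m]; print(n,len(Q), *[np.percentile(Q[:,i],[1,50,99]).round(1) for i in range(3)] if len(Q) else "")
near=(abs(L[...,0])<62)&(abs(L[...,1])<105)
st("spacer",B&near); st("bodytop",B&near&(abs(L[...,2]-zb-26)<4)&(L[...,0]>21)); st("spacer far end",B&near&(L[...,0]>40)); 
st("thin",W&near&(L[...,1]>64)&(abs(L[...,2]-46)<4)); st("tray floor",O&near&(abs(L[...,2]-36)<5)); st("walltops",O&near&(abs(L[...,2]-53)<4))
m=B&near&(abs(L[...,2]-zb-26)<4)&(L[...,0]>21)
if m.sum()>30: print("rect L",rect(L[m]))
q=O&near&(L[...,0]>5)&(L[...,0]<43)&(L[...,2]<42)
print("tray +y edge", np.median([L[r][q[r]][:,1].max() for r in range(400) if q[r].sum()>20]) if q.any() else None)
cv2.imwrite(f"pics/{sys.argv[1]}c.png",cv2.resize(p[110:260,150:400],(800,480),interpolation=cv2.INTER_CUBIC))
E
python3 al.py w4
```

```text
t: 6.7
tool_pos: [570.0, 205.8, 93.0]
tool_rot: [0.397, 3.114, 0.001]
wrist_force: [0.6, 0.3, -0.4]
opening: 16.0
gripper_force: 30.0
dp [ 1.  -1.9  2.5] twist [0.0018 0.0031 0.0002] pos [570.4 206.   93.5] t 6.75 F [ 0.7  0.4 -0.1] open 15.9 grip 30.0
spacer 3375 [-47.8 -19.5  10.1] [61.4 69.2 76.9] [ 69.  119.7 126.6]
bodytop 0
spacer far end 0
thin 865 [-57.3 -30.3   9.5] [76.2 82.3 86.4] [42.5 45.7 47.2]
tray floor 12092 [-49.6  -8.5  41.1] [-60.6  -6.7  56.8] [33.6 35.7 38.1]
walltops 1633 [-49.9 -46.5  48.9] [-59.6  -7.1  57.2] [49.6 53.7 55.2]
tray +y edge 35.68125413198792
```

View pics/w4c.png

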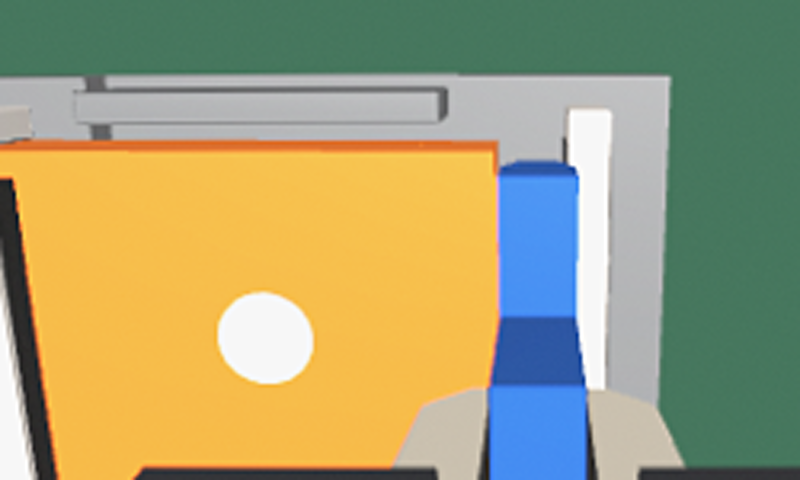

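The spacer hovers just over the gap at crop (538,250), with the thin stop at (590,250) and the tray edge at (497,250). The visible end of the spacer is at −x of the caster, so I'll fix the masks and measure again.

```bash
sed -i 's/(L\[...,0\]>21)/(L[...,0]<-24)/g; s/(L\[...,0\]>40)/(L[...,0]<-40)/; s/(L\[...,0\]>5)&(L\[...,0\]<43)/(L[...,0]<-5)\&(L[...,0]>-43)/' al.py; python3 al.py w5; python3 al.py w6
```

```text
dp [ 1.  -1.9  2.4] twist [0.0018 0.0031 0.0002] pos [570.4 206.   93.4] t 6.8 F [-0.4 -0.8 -1. ] open 16.1 grip 30.0
spacer 3377 [-47.5 -19.2  10.3] [61.6 69.4 77.1] [ 69.2 119.8 127.1]
bodytop 900 [-47.5 -36.1 -24.3] [61.9 69.6 77. ] [81.6 83.2 84.6]
spacer far end 386 [-47.6 -45.  -40.1] [62.1 69.6 77. ] [62.7 82.9 84.5]
thin 851 [-57.6 -30.    9.9] [76.4 82.4 86.4] [42.4 45.7 47.2]
tray floor 12086 [-49.3  -7.9  41.1] [-60.6  -6.9  57.1] [34.2 35.8 37.5]
walltops 1650 [-50.  -46.5  48.6] [-59.7  -5.7  58. ] [49.4 53.7 55.1]
rect L (array([-35.9,  69.6]), 15.3, 23.6, 89.6, 900)
tray +y edge 58.485907763936666
dp [ 0.9 -1.8  2.2] twist [0.0017 0.0029 0.0002] pos [570.2 205.9  93.2] t 6.85 F [ 0.3  0.1 -0.9] open 15.3 grip 30.0
spacer 3373 [-47.5 -19.2  10.3] [61.6 69.5 77.1] [ 69.  119.6 127.1]
bodytop 899 [-47.4 -36.1 -24.3] [62.  69.6 77.1] [81.7 83.1 84.4]
spacer far end 384 [-47.6 -45.  -40.2] [62.1 69.6 77. ] [62.6 82.8 84.3]
thin 843 [-57.7 -30.2   9.8] [76.4 82.4 86.4] [42.5 45.7 47.3]
tray floor 12107 [-49.4  -8.   40.9] [-60.6  -6.9  57.1] [34.  35.7 37.4]
walltops 1658 [-50.  -46.5  48.7] [-59.6  -5.6  58.1] [49.3 53.6 55.2]
rect L (array([-35.8,  69.6]), 15.3, 23.5, 89.6, 899)
tray +y edge 58.494566664065324
```

```bash
python3 -m creep '{"claw":[-0.9,-0.9,-0.9,-0.9,-0.9,-0.9],"dp":[[0,-1.5,0],[0,-1.5,0],[0,-1.5,0],[0,-1.5,0],[0,-1.5,0],[0,-1.5,0]],"twist":[[0,0,0],[0,0,0],[0,0,0],[0,0,0],[0,0,0],[0,0,0]]}'; python3 al.py w7 | egrep 'dp|bodytop|rect|thin|edge'
```

```text
t: 7.45
tool_pos: [568.4, 204.1, 91.0]
tool_rot: [-0.398, -3.116, 0.0]
wrist_force: [0.5, -0.2, -1.5]
opening: 15.9
gripper_force: 30.0
dp [-0.4  0.4 -0. ] twist [-0.     -0.0001  0.0002] pos [568.4 204.1  91. ] t 7.5 F [ 1.1 -0.  -1.6] open 16.0 grip 30.0
bodytop 960 [-48.9 -37.  -24.5] [59.6 67.3 74.8] [79.3 80.8 82.3]
thin 1042 [-57.3 -28.6   7.6] [76.2 81.5 86.3] [42.6 45.7 47.2]
rect L (array([-36.6,  67.3]), 15.3, 25.0, 89.2, 960)
tray +y edge 56.20197760823844
```

```bash
python3 -m creep '{"claw":[-0.9,-0.9,-0.9,-0.9,-0.9,-0.9,-0.9,-0.9],"dp":[[0,0,3],[0,0,6],[0,0,9],[0,0,12],[0,0,15],[0,0,17],[0,0,17],[0,0,17]],"twist":[[0,0,0],[0,0,0],[0,0,0],[0,0,0],[0,0,0],[0,0,0],[0,0,0],[0,0,0]]}'; python3 -m creep '{"claw":[-0.9,-0.9,-0.9,-0.9,-0.9,-0.9,-0.9,-0.9],"dp":[[0,0,3],[0,0,6],[0,0,9],[0,0,12],[0,0,14],[0,0,15],[0,0,15],[0,0,15]],"twist":[[0,0,0],[0,0,0],[0,0,0],[0,0,0],[0,0,0],[0,0,0],[0,0,0],[0,0,0]]}'
```

```text
t: 8.3
tool_pos: [568.5, 204.1, 74.0]
tool_rot: [-0.398, -3.116, 0.0]
wrist_force: [0.2, 1.4, -0.4]
opening: 16.0
gripper_force: 30.0
t: 9.1
tool_pos: [568.5, 204.1, 59.1]
tool_rot: [0.398, 3.116, 0.0]
wrist_force: [0.3, 0.4, -1.0]
opening: 15.7
gripper_force: 30.0
```

Smooth entry with no jamming. Down the last few millimetres until it touches.

```bash
python3 -m creep '{"claw":[-0.9,-0.9,-0.9,-0.9,-0.9,-0.9],"dp":[[0,0,1],[0,0,2],[0,0,3],[0,0,3],[0,0,3],[0,0,3]],"twist":[[0,0,0],[0,0,0],[0,0,0],[0,0,0],[0,0,0],[0,0,0]]}'; python3 al.py w8 | egrep 'dp|bodytop|rect|thin|edge|floor'
```

```text
t: 9.7
tool_pos: [568.5, 204.1, 56.1]
tool_rot: [0.397, 3.116, 0.0]
wrist_force: [-0.0, 0.2, -1.7]
opening: 15.8
gripper_force: 30.0
dp [ -0.3   0.3 -34.9] twist [0.0001 0.0001 0.0002] pos [568.5 204.2  56.1] t 9.75 F [-0.   0.4 -1.4] open 16.0 grip 30.0
bodytop 973 [-48.8 -36.8 -24.3] [59.7 67.3 74.9] [44.2 45.8 47.3]
thin 1312 [-57.4 -33.4  -5. ] [76.  81.  86.3] [42.6 45.7 47.1]
tray floor 13430 [-49.6 -15.   36.2] [-60.9 -12.2  56.4] [33.9 35.7 37.3]
rect L (array([-36.5,  67.5]), 25.0, 16.3, 0.9, 973)
tray +y edge 57.85712050141475
```

```bash
python3 -m creep '{"claw":[-0.9,-0.9,-0.9,-0.9,-0.9],"dp":[[0,0,0.5],[0,0,1],[0,0,1],[0,0,1],[0,0,1]],"twist":[[0,0,0],[0,0,0],[0,0,0],[0,0,0],[0,0,0]]}'
```

```text
t: 10.25
tool_pos: [568.9, 204.3, 56.0]
tool_rot: [0.397, 3.115, 0.001]
wrist_force: [-2.3, -0.8, 5.4]
opening: 15.7
gripper_force: 30.0
```

Contact at the ledge. Open, rise and look.

```bash
python3 -m creep '{"claw":[-0.3,0,0,0,0,0,0,0],"dp":[[0,0,0],[0,0,0],[0,0,0],[0,0,-10],[0,0,-30],[0,0,-60],[0,0,-100],[0,0,-100]],"twist":[[0,0,0],[0,0,0],[0,0,0],[0,0,0],[0,0,0],[0,0,0],[0,0,0],[0,0,0]]}'; python3 -m creep '{"claw":[-0.5,-1,-1,-1,-1,-1],"dp":[[0,0,0],[0,0,0],[0,0,0],[0,0,0],[0,0,0],[0,0,0]],"twist":[[0,0,0],[0,0,0],[0,0,0],[0,0,0],[0,0,0],[0,0,0]]}' 20
python3 - <<'E'
import re
t=open('al.py').read().replace('zb=s["tool_pos"][2]-35','zb=20'); open('al2.py','w').write(t)
E
python3 al2.py w9
python3 - <<'E'
from h import *
z=cv2.imread("pics/w9.png"); cv2.imwrite("pics/w9d.png",z[100:300,120:440])
E
```

```text
t: 11.05
tool_pos: [572.3, 205.2, 163.0]
tool_rot: [0.396, 3.106, 0.007]
wrist_force: [0.7, 0.4, 0.6]
opening: 46.7
gripper_force: 0.0
t: 11.65
tool_pos: [568.2, 204.1, 154.5]
tool_rot: [-0.397, -3.116, 0.001]
wrist_force: [-0.3, 0.4, -0.6]
opening: 3.3
gripper_force: 0.0
dp [-0.5  0.5 63.7] twist [-0.0003 -0.0005  0.0002] pos [568.3 204.1 154.7] t 11.7 F [-0.3  0.3  0.4] open 1.5 grip 0.0
spacer 1468 [-48.4 -15.5  44.5] [60.3 67.3 75.1] [38.7 84.6 87.3]
bodytop 400 [-48.2 -36.6 -24.7] [60.4 67.7 75. ] [44.3 45.8 47.3]
spacer far end 169 [-48.5 -45.2 -40.4] [60.5 68.2 75. ] [26.1 45.6 47.5]
thin 906 [-57.4 -16.9  32.8] [76.  81.3 86.2] [42.7 45.7 47.3]
tray floor 8935 [-49.4  -2.2  44.5] [-60.4  -2.4  56.8] [34.1 35.8 40. ]
walltops 1484 [-49.8 -44.6  49.4] [-59.2  -7.9  57. ] [49.4 53.5 55.2]
rect L (array([-36.1,  67.7]), 24.2, 14.7, 0.2, 400)
tray +y edge 58.16464510679793
```

View pics/w9c.png

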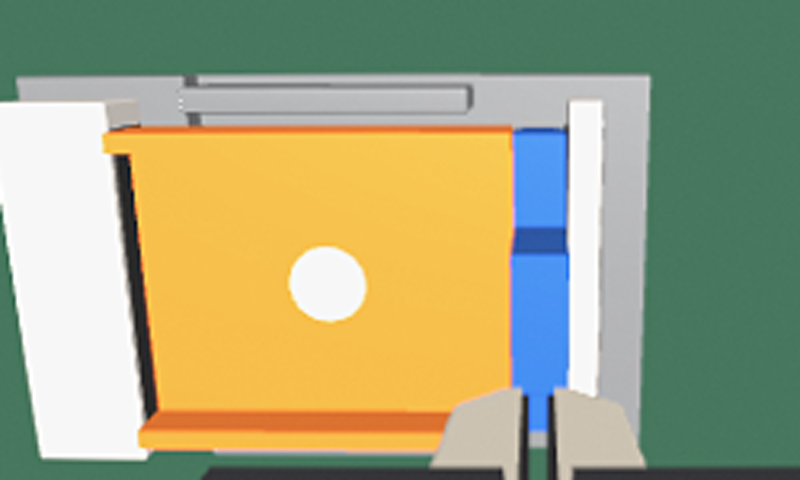

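The spacer is seated: its top is level with the stop, it is centred within a millimetre, and it fills the gap at crop (540,270). The tray's spot is at (328,283). Next I'll check the clearance to the bottles and work out the press pose.

Run:
```python
from h import *
f=np.load("pics/scene0.npz"); P=cloud("scene",f["d"]); 
for n,(a,b) in {"amber":((240,222),(280,280)),"blue":((425,260),(480,335))}.items():
    Q=P[a[1]:b[1],a[0]:b[0]].reshape(-1,3); Q=Q[(Q[:,2]>60)&(Q[:,2]<200)]; print(n,Q.mean(0).round(),np.percentile(Q,99,0).round(),np.percentile(Q,1,0).round())
go(551.8,138,50,2.8876)
```

```text
amber [750. -71.  89.] [769. -49. 121.] [ 722. -100.   61.]
blue [700. 337. 106.] [719. 369. 151.] [671. 303.  61.]
dp [ -0.7 -68.1 104.7] twist [-0.0003 -0.0005  0.0002] pos [568.3 204.1 154.7] t 11.7 F [-0.3  0.3  0.4] open 1.5 grip 0.0
```

Bottles are well clear. Traverse first, then descend.

```bash
python3 -m creep '{"claw":[-1,-1,-1,-1,-1,-1,-1,-1],"dp":[[0,-35,0],[-0.5,-67.5,0],[-0.5,-67.5,20],[-0.5,-67.5,55],[-0.5,-67.5,85],[-0.5,-67.5,104],[-0.5,-67.5,104],[-0.5,-67.5,104]],"twist":[[0,0,0],[0,0,0],[0,0,0],[0,0,0],[0,0,0],[0,0,0],[0,0,0],[0,0,0]]}'; python3 -c "
from h import *; go(551.8,138,36,2.8876)"
```

```text
t: 12.5
tool_pos: [552.0, 138.7, 51.4]
tool_rot: [-0.397, -3.116, 0.0]
wrist_force: [-0.1, 0.5, 0.8]
opening: 0.4
gripper_force: 0.0
dp [ 0.  -0.7 15.4] twist [-0.0002 -0.0004  0.0002] pos [552.  138.7  51.4] t 12.5 F [-0.1  0.5  0.8] open 0.4 grip 0.0
```

```bash
python3 -m creep '{"claw":[-1,-1,-1,-1,-1,-1,-1,-1],"dp":[[0,-0.5,5],[0,-0.5,10],[0,-0.5,13],[0,-0.5,15],[0,-0.5,17],[0,-0.5,19],[0,-0.5,19],[0,-0.5,19]],"twist":[[0,0,0],[0,0,0],[0,0,0],[0,0,0],[0,0,0],[0,0,0],[0,0,0],[0,0,0]]}'; python3 -m creep '{"claw":[-1,-1,-1,-1,-1,-1],"dp":[[0,0,1],[0,0,2],[0,0,3],[0,0,4],[0,0,4],[0,0,4]],"twist":[[0,0,0],[0,0,0],[0,0,0],[0,0,0],[0,0,0],[0,0,0]]}'
```

```text
t: 13.3
tool_pos: [552.5, 138.3, 33.0]
tool_rot: [0.397, 3.115, 0.0]
wrist_force: [-2.4, -0.4, 5.9]
opening: 0.3
gripper_force: 3.2
t: 13.9
tool_pos: [552.7, 138.3, 29.3]
tool_rot: [0.397, 3.115, 0.001]
wrist_force: [-2.9, -0.6, 8.5]
opening: 0.4
gripper_force: 3.9
```

```bash
python3 -m creep '{"claw":[-1,-1,-1,-1,-1,-1],"dp":[[0,0,1],[0,0,2],[0,0,2.5],[0,0,2.5],[0,0,2.5],[0,0,2.5]],"twist":[[0,0,0],[0,0,0],[0,0,0],[0,0,0],[0,0,0],[0,0,0]]}'; python3 al2.py w10
```

```text
t: 14.5
tool_pos: [553.4, 138.5, 28.3]
tool_rot: [0.397, 3.114, 0.001]
wrist_force: [-5.3, -1.2, 18.0]
opening: 0.2
gripper_force: 8.9
dp [  1.4  67.8 -62.7] twist [0.0011 0.0028 0.0003] pos [553.4 138.5  28.2] t 14.55 F [-6.  -0.6 18.2] open 0.6 grip 8.8
spacer 6823 [-48.6 -18.   18. ] [59.  62.7 75.2] [30.3 64.2 86.8]
bodytop 1404 [-48.6 -36.5 -24.2] [59.4 67.1 75.4] [42.8 45.8 47.2]
spacer far end 644 [-48.8 -45.6 -40.1] [59.7 67.5 75.6] [24.6 45.5 47.2]
thin 1583 [-57.8 -35.9  56.8] [75.8 80.4 85.9] [42.5 45.7 47.2]
tray floor 543 [-48.4 -48.2 -47.7] [-60.2  -5.   57.7] [31.  35.6 40.9]
walltops 0
rect L (array([-36.4,  67.6]), 24.8, 16.9, 0.2, 1404)
tray +y edge 59.14321620530164
```

Run:
```python
from h import *
p,d=vision.snapshot("scene"); P=cloud("scene",d)
cv2.imwrite("pics/end.png",cv2.resize(p[140:290,220:440],(800,545),interpolation=cv2.INTER_CUBIC))
```

```text
(no output)
```

View pics/end.png

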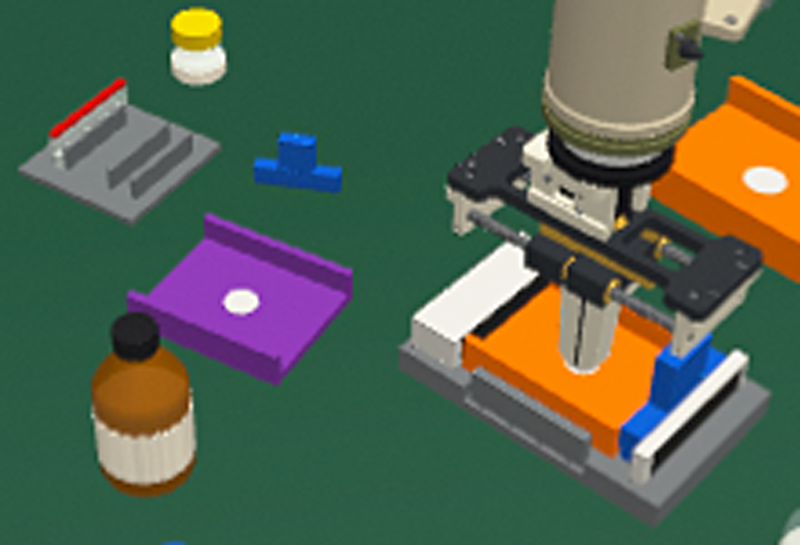

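The end view shows the fingertips on the tray's middle at (585,365), the tray flush with the stops, the spacer standing in the gap at (665,405), and everything else in place. The force is 18 N, with the tray hard down on the ledges. One short hold to confirm, then hand in.

```bash
python3 -m creep '{"claw":[-1,-1,-1],"dp":[[0,0,0],[0,0,0],[0,0,0]],"twist":[[0,0,0],[0,0,0],[0,0,0]]}'; python3 -c "
from station import robot; print(robot.finish_job())"
```

```text
t: 14.9
tool_pos: [553.4, 138.4, 28.3]
tool_rot: [0.397, 3.113, 0.001]
wrist_force: [-6.2, -1.1, 17.2]
opening: 0.2
gripper_force: 8.8
the job is handed in; nothing more can be done
None
```

I handed the job in at 14.9 s: the spacer stands on the ledge in the wide gap, let go, and the shut fingertips hold the tray down flush with about 17 N. No verdict was returned.

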